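# Start the massage-oil warmer: jar along the upstand, timer over the top and back

## Robot

A 7-joint arm with a two-finger parallel gripper is mounted at the origin on the work surface. World frame = base frame: x ahead of the robot, y to its left, z up, the work surface at z = 0. Lengths are in m, angles in rad, forces in N, time in s.
With the tool pointing down it reaches from about 0.4 to 0.875 m from the base axis. Payload 19.3 kg.
Tool frame: the origin (TCP) lies on the mounting face of the last link; the fingertips stand 173 mm ahead of it and the grasp point (between the pads) lies 155 mm ahead of it; z points along the fingers, y is the line along which they close (so a half turn about z gives the same grasp; the last joint's range is limited). The gripper opens to 85 mm and grips with 20 to 120 N. Pads are 22 mm wide; open, the fingers measure 114 mm over their backs; the gripper's body (76 mm by 85 mm) begins 54 mm behind the grasp point. The pads swing forward as they close: fully open they stand 13 mm farther back than shut.
Start: joints at [1.146, 0.521, -0.036, 1.599, 0.021, 1.021, -0.113], TCP at [0.217, -0.586, 0.405] pointing down, gripper open.
Joint ranges: [-2.91, 2.91], [-0.3, 2.13], [-1.5, 1.42], [0.17, 2.43], [-1.26, 4.41], [0.16, 1.93], [-2.52, 2.52]. Speed limits (rad/s): [1.89, 1.89, 2.39, 2.39, 3.01, 3.01, 3.01].

## Interface

Orientations are given as a unit quaternion [x, y, z, w].
In Python, from bench import robot gives the robot as it stands. The module is installed in compiled form; this text tells all that it offers.
- The arm moves only by the shell command python3 -m inch 'ROWS' [OPENING] [FORCE]. ROWS is JSON, a list of rows, each a list of 2 entries, a list of its own where there are three numbers: the shift along the tool's x, y, z in cm, then the turn, a rotation vector about the tool's x, y, z in degrees. In form: [[[dx, dy, dz], [rx, ry, rz]], ...]. A call has 1 to 12 rows; each row is the pose to reach, as a shift and turn from the pose commanded when the call began, along the tool's axes at that moment; what a row does not reach only later rows make up. A row lasts 1/10 s, in which the tool goes at most 50 mm and 8.59 degrees, less where a joint would pass 70% of its speed; a pose out of reach is approached as far as the arm can. A call with a gripper value outside its range is refused whole. OPENING is the finger opening in cm, from 0 to 8.54, set as the call begins (- or left out, the last holds). The fingers move at their own pace and stop on an object; FORCE is the grip in N (left out, the last holds). Time passes only in rows, so rows that repeat a pose let the fingers close. It gives the time, the measured TCP pose, the force, the opening and the grip force at its end, in the units of the state.
- robot.observe(): the state, without advancing time (a new reading comes with each control period).
- robot.get_image(name): name is "side" or "top"; returns a dict with "color" (420x560x3 uint8, blue, green, red), "fx", "fy", "cx", "cy" (pixels), "cam_to_world" (4x4, takes a point from camera to world coordinates). Camera axes: x right, y down, z forward; pixel columns grow to the right and rows downward; lengths in m; the calibration is good to about 2 mm. A picture is of the moment at which its call begins. There is no depth.
- robot.close_job(): hands the job in; it is judged then, once.
The state is a dict: "time_s": time; "joint_pos": joint angles; "joint_vel": joint speeds; "effort": joint torques, N m; "ee_pos": TCP position; "tool_rot": TCP orientation; "wrist_force": force on the tool from outside, world axes, zero at the start; "torque": the same for the moment, N m; "opening": finger opening in m; "grip_force": force on a finger pad.
Only numpy, scipy, OpenCV 4.12 (cv2) and the standard library are available. Lean on these libraries where they do the work, as an engineer would, in place of code of your own. Each camera call takes 0.05 s, during which the arm holds its last target. There are 200 camera calls.

## Task

Start the oil warmer: slide the wide jar along the tiled upstand, keeping it near the upstand, until it presses the steel end plate fully in and stands home against both the plate and the upstand. Then wind the timer clockwise past its last (thick) mark, and turn it back down until its pointer is at the steel rider. Do not shift the rider, do not tip the jar, and leave the other things where they are.

Things in the scene. Friction and masses are not known exactly. Their poses are not given: they have to be found in the camera images.
- warmer: Fixed oil warmer: stone slab 136 mm (its x) by 480 mm (its y), 10 mm thick; origin under the slab's centre, z up. A tiled upstand (wall) runs along its far (+x) edge; an end block, 60 mm high, inner face at y = +215 mm, closes its +y end, at the robot's left. Open at the front (-x) and at -y.
- upstand (a point): Middle of the upstand's top inner edge: its inner face lies at x = +56 mm of the warmer, its top 60 mm above the table; it is 12 mm thick and 480 mm long.
- home (a point): Where the centre of the jar's underside is when the jar stands home: x = +6 mm, y = +157 mm, z = +10 mm of the warmer, the middle of a flush round steel hot plate (to within 3 mm).
- jar: Loose closed jar, smooth white ceramic with a flat wooden lid as wide: an upright cylinder 100 mm across, 66 mm high, 0.35 to 0.7 kg, too wide to grasp. Origin at the centre of its underside, 10 mm above the table (on the slab). It starts 3 to 20 mm off the upstand and 185 to 280 mm short of home.
- plate (a joint): Steel end plate (100 mm wide, 40 mm high, 8 mm thick) sliding along the warmer's +y into the end block: 0 = fully out (face at y = +187 mm of the warmer), 0.020 m = fully in, on a hard stop (face at +207 mm). It starts 0 to 8 mm in, resists with a steady 6 N of friction and stays where it is pushed: no spring.
- plate_face (a point): Middle of the end plate's face that the jar meets, 33 mm above the table.
- timer: Fixed wind-up timer: round white base 136 mm across, 30 mm high, between robot and warmer, left or right of the nail brush; origin under its centre, z up. On its top 13 dark marks, 22.5 degrees (5 minutes) apart, run clockwise from above, from the zero mark (at +135 degrees from its +x axis, counter-clockwise) to the last, thick mark (60 minutes, at -135 degrees).
- zero_mark (a point): The timer's zero mark, on its base, 60 mm from the axis.
- last_mark (a point): The timer's last mark (60 minutes), the thick one, on its base, 60 mm from the axis.
- dial (a joint): Turn of the timer's dial, rad, growing clockwise from above: 0 = pointer at the zero mark, 4.712 = at the last mark, 4.972 = end stop, 15 degrees past it. The pointer's direction in the timer's frame is 2.356 minus this value. 0.22 N m of friction; it stays where it is left. It starts between 0 and 0.6.
- pointer (a point): Pointer nose of the dial, 60 mm from the axis, 75 mm above the table. The dial is a disc 100 mm across with a upright black bar over its centre: 14 mm thick, 40 to 76 mm above the table, reaching 50 mm from the axis on the pointer side, where a nose 6 mm thick goes on to 62 mm, and 36 mm on the other, blunt side.
- rider_mark (a point): Centre line of the steel rider, 60 mm from the timer's axis, 39.5 mm above the table. The rider is a small clip (8 mm wide, 54 to 76 mm from the axis) on the rim of the timer's base, at the minutes to set (15 to 45). The nose passes above it. A knock can shift it.
- soap_dish: Bystander: rectangular white ceramic dish 90 x 130 x 12 mm with a green bar of soap on it, 36 mm high in all; origin at the centre of its underside.
- nail_brush: Bystander: wooden nail brush 45 x 100 x 34 mm, lying between the timer and the soap dish; origin at the centre of its underside.
- pump_bottle: Bystander: blue ceramic pump bottle, 72 mm wide, 173 mm high, at the left; origin at the centre of its underside.
- candle_glass: Bystander: green glass tumbler for a candle, 80 mm wide, 85 mm high, at the left; origin at the centre of its underside.
- lotion: Bystander: white lotion bottle, 60 mm wide, 150 mm high, at the right; origin at the centre of its underside.
- tumbler: Bystander: white ceramic tumbler, 76 mm wide, 90 mm high, at the right; origin at the centre of its underside.
Mind the look-alikes: they are no part of the job. Leave any blue or purple look-alike of the timer alone. Leave any pink or yellow look-alike of the jar alone.

How it is judged:
On the way, in this order (a step that is already met when the one before it is completed fails the run):
1. the jar stands home: end plate pressed fully in, jar against plate and upstand (value of joint plate above 0.016 m and y of jar in the frame of warmer above 0.151 m and x of jar in the frame of warmer above 0 m and angle between jar's own z axis and vertical below 0.08 rad), for 0.2 s.
2. the timer is wound past its last thick mark (value of joint dial above 4.732 rad), for 0.05 s.
3. the timer is turned back down until the pointer is at the rider (horizontal distance between pointer and rider_mark below 0.008 m), for 0.2 s.
At the end, for the whole second after the job is handed in: The end plate is in to within 4 mm of its stop, the jar stands upright and still within 6 mm of home along the warmer and within 6 mm of the upstand, and the pointer rests within 8 mm of the rider's centre line, measured 60 mm from the timer's axis (about 1.7 minutes) (all of step 1 and linear speed of jar below 0.01 m/s and horizontal distance between pointer and rider_mark below 0.008 m and velocity of joint dial between -0.05 and 0.05 rad/s); the robot touches nothing.
It fails at once if the jar has strayed more than 50 mm from the upstand (x of jar in the frame of warmer below -0.044 m).
It fails at once if the jar is tipped (angle between jar's own z axis and vertical above 0.3 rad).
It fails at once if the rider is shifted by more than 5 mm (distance of rider_mark from where it was at the start of the episode above 0.005 m).
It fails at once if a bystander is shifted by more than 30 mm (distance of any of soap_dish, nail_brush, pump_bottle, candle_glass, lotion, tumbler from where it was at the start of the episode above 0.03 m).
It also fails if it takes over 70 s, if anything falls off the work surface, if the arm or the gripper's body presses on something with over 40 N, if the wrist force passes 120 N, or if a joint passes its speed limit or range.

## Working session

There is one attempt and no reset: what is moved stays moved. The work goes in short steps, Python scripts to look and compute and a shell command to move; the robot and the scene stay as the last step left them, time stands still between calls to the robot, and variables do not carry over. Pictures are saved under pics/ and viewed, at most 10 in all, crops included, and the job is handed in when it is done.

```bash
mkdir -p pics
cat > h.py <<'E'
import numpy as np, cv2
from bench import robot
def grab(n,f):
    d=robot.get_image(n); np.savez('pics/'+f+'.npz',**d); cv2.imwrite('pics/'+f+'.png',d['color']); return d
def load(f): return np.load('pics/'+f+'.npz')
def ray(d,u,v,z):
    T=d['cam_to_world']; r=T[:3,:3]@np.array([(u-d['cx'])/d['fx'],(v-d['cy'])/d['fy'],1]); o=T[:3,3]
    return o+r*(z-o[2])/r[2]
def proj(d,p):
    T=d['cam_to_world']; q=T[:3,:3].T@(np.array(p)-T[:3,3]); return d['fx']*q[0]/q[2]+d['cx'],d['fy']*q[1]/q[2]+d['cy']
E
python3 - <<'E'
from h import *
for n in('top','side'):
    d=grab(n,n+'0'); print(n,d['fx'],d['cx'],d['cy'],d['cam_to_world'].round(3).tolist())
a=cv2.imread('pics/top0.png'); cv2.imwrite('pics/top0b.png',cv2.resize(a,(800,600),interpolation=cv2.INTER_CUBIC))
s=robot.observe(); print(s['ee_pos'],s['tool_rot'],s['time_s'])
E
```

```text
top 413.68770538751835 279.9971516984478 208.92149218886874 [[-0.004, -0.985, 0.171, 0.257], [-1.0, 0.008, 0.024, -0.018], [-0.025, -0.171, -0.985, 1.105], [0.0, 0.0, 0.0, 1.0]]
side 389.88313294359244 275.6158784188915 212.73146841061492 [[-0.968, -0.163, 0.19, 0.243], [-0.25, 0.57, -0.782, 0.784], [0.019, -0.805, -0.593, 0.678], [0.0, 0.0, 0.0, 1.0]]
[ 0.21706798 -0.58598239  0.40417503] [ 9.84305564e-01  1.76471799e-01 -1.20900185e-04 -4.96528812e-04] 0.1
```

View pics/top0b.png

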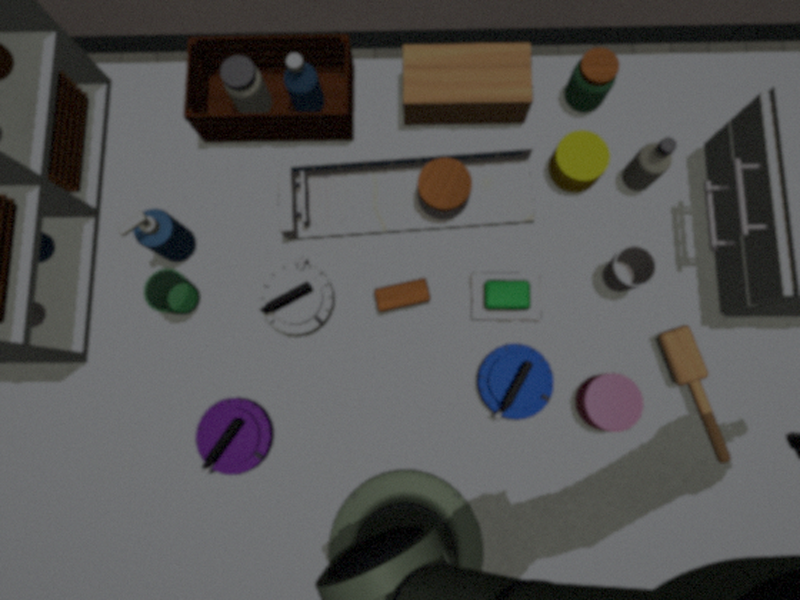

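View pics/side0.png

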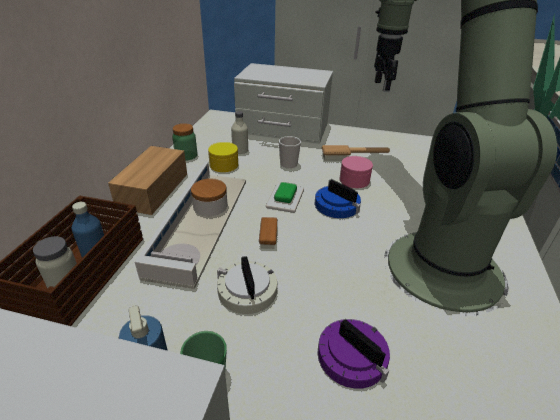

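The 800-px top view (factor 1/0.7) shows three candidates for the jar: wood-lidded white at (445,185) on the slab, yellow at (580,160), pink at (610,402). For the timer there are white at (297,297), blue at (515,380) and purple at (234,435). I take the wood-lidded jar and the white timer, and check both in one close crop.

Run:
```python
from h import *
d=load('top0'); a=d['color']
def en(c): 
    return cv2.convertScaleAbs(c,alpha=1.6)
w=en(cv2.resize(a[100:172,190:380],None,fx=4.2,fy=4.2,interpolation=cv2.INTER_CUBIC))   # origin 190,100 x4.2
t=en(cv2.resize(a[176:240,170:246],None,fx=4.6,fy=4.6,interpolation=cv2.INTER_CUBIC))
s=load('side0')['color'][248:316,208:288]; s=en(cv2.resize(s,None,fx=4.3,fy=4.3,interpolation=cv2.INTER_CUBIC))
H=np.zeros((600,800,3),np.uint8); H[:w.shape[0],:w.shape[1]]=w[:,:800]
H[304:304+t.shape[0],:t.shape[1]]=t[:296]; H[304:304+s.shape[0],400:400+s.shape[1]]=s[:296]
cv2.imwrite('pics/crop1.png',H); print(w.shape,t.shape,s.shape)
```

```text
(302, 798, 3) (294, 350, 3) (292, 344, 3)
```

View pics/crop1.png

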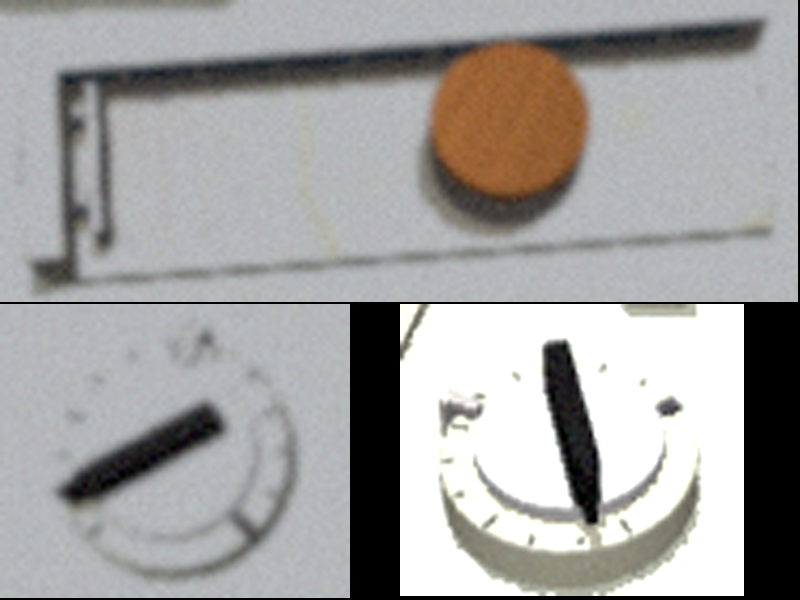

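The crop confirms the wood-lidded jar on the slab (crop px 509,120), the plate (~100,165), and the white timer with its pointer nose at lower left (62,492), thick mark at (246,528) and rider at (203,342). Next step is turning these into positions.

Run:
```python
from h import *
d=load('top0')
W=lambda u,v,z: ray(d,190+u/4.2,100+v/4.2,z)[:2].round(4)
T=lambda u,v,z: ray(d,170+u/4.6,176+(v-304)/4.6,z)[:2].round(4)
# lid ellipse by colour
a=d['color'].astype(int); m=((a[...,2]-a[...,0])>35).astype(np.uint8); m[:105]=0;m[172:]=0;m[:,:280]=0;m[:,340:]=0
c=max(cv2.findContours(m,0,1)[0],key=cv2.contourArea); e=cv2.fitEllipse(c);print('lid px',e)
r=[ray(d,*p[0],0.076)[:2] for p in c]; (cx,cy),R=cv2.minEnclosingCircle(np.array(r,np.float32)); print('jar',cx,cy,R,ray(d,*e[0],.076))
A,B=W(90,281,.01),W(770,232,.01); v=A-B; yaw=np.arctan2(-v[0],v[1]); print('front',A,B,'yaw',np.degrees(yaw))
for z in (.01,.06): print(z,'upstand stripe top',W(70,75,z),W(760,22,z),'bot',W(110,95,z),W(750,48,z))
print('block inner edge',W(62,80,.06),W(68,278,.06),'plate',W(100,85,.053),W(103,245,.053),'plate back',W(83,85,.053), 'slab right end',W(770,232,.01))
N,Bl=T(62,492,.075),T(214,413,.075); print('nose',N,'blunt',Bl,np.linalg.norm(N-Bl),'ctr',N+(Bl-N)*62/98)
print('last',T(246,528,.03),'rider',T(203,342,.0395))
```

```text
lid px ((310.69830322265625, 128.18447875976562), (35.741024017333984, 36.11887741088867), 92.5723648071289)
jar 0.6486251950263977 -0.07455984503030777 0.05009188503026962 [ 0.64816246 -0.07397813  0.076     ]
front [0.5651 0.1964] [ 0.5934 -0.2472] yaw 3.650306908802701
0.01 upstand stripe top [0.7075 0.2134] [ 0.7384 -0.2467] bot [0.6931 0.1862] [ 0.7202 -0.2393]
0.06 upstand stripe top [0.6869 0.2028] [ 0.7164 -0.2362] bot [0.6731 0.1769] [ 0.6991 -0.2292]
block inner edge [0.6836 0.2079] [0.5531 0.2005] plate [0.6827 0.1848] [0.5764 0.1804] plate back [0.6829 0.1958] slab right end [ 0.5934 -0.2472]
nose [0.4167 0.2516] blunt [0.4603 0.1685] 0.09384332688049798 ctr [0.44428367 0.19902653]
last [0.4021 0.1568] rider [0.5091 0.1823]
```

```bash
cat >> h.py <<'E'
from scipy.spatial.transform import Rotation as Ro
YAW=np.radians(3.7); O=np.array([.6459,-.0033])
wx=np.array([np.cos(YAW),np.sin(YAW)]); wy=np.array([-wx[1],wx[0]])
def w2(p): return O+p[0]*wx+p[1]*wy
def toW(p): q=np.array(p[:2])-O; return np.array([q@wx,q@wy])
def st(xyz=None,ang=None):
    """print state; shift (cm, tool axes) & rz (deg) to reach world xyz with tool-x heading ang deg"""
    s=robot.observe(); R=Ro.from_quat(s['tool_rot']); p=np.array(s['ee_pos']); x=R.as_matrix()[:,0]
    print('t',s['time_s'],'ee',p.round(4),'warmer',toW(p).round(4),'head',np.degrees(np.arctan2(x[1],x[0])).round(2),'tilt',np.degrees(np.arccos(-R.as_matrix()[2,2])).round(2),'F',np.round(s['wrist_force'],1),'T',np.round(s['torque'],2),'open',s['opening'],'grip',s['grip_force'],'j',np.round(s['joint_pos'],2))
    if xyz is not None: print('shift cm',(R.as_matrix().T@(np.array(xyz)-p)*100).round(2))
    if ang is not None: print('rz',(-(ang-np.degrees(np.arctan2(x[1],x[0])))+180)%360-180)
E
python3 -c "
from h import *
st([*w2([-.002,-.147]),.30],93.7)"
python3 -m inch '[[[5,-2.3,0],[0,0,-8]],[[10,-4.6,0],[0,0,-16]],[[15,-7,0],[0,0,-22]],[[19.5,-9,-0],[0,0,-28]],[[24,-11,0],[0,0,-34]],[[28,-13,0],[0,0,-40]],[[32.5,-15,0],[0,0,-46]],[[37,-17,0],[0,0,-52]],[[41.5,-19,0],[0,0,-58]],[[46,-21,0],[0,0,-64]],[[51,-23.5,3],[0,0,-69]],[[56,-25.8,8],[0,0,-73.4]]]' 6.0 40
python3 -c "
from h import *
st([*w2([-.002,-.147]),.20],93.7)"
```

```text
t 0.1 ee [ 0.2171 -0.586   0.4042] warmer [-0.4655 -0.5538] head 20.33 tilt 0.06 F [-0.3 -0.7  0. ] T [ 0.02  0.   -0.  ] open 0.08560456564095684 grip 0.0 j [ 1.15  0.52 -0.04  1.6   0.02  1.02 -0.11]
shift cm [ 56.06 -25.7   10.44]
rz -73.37135731266329
time_s: 1.3
ee_pos: [0.6313, -0.1709, 0.3518]
tool_rot: [0.682, 0.731, 0.001, 0.001]
wrist_force: [0.7, -1.3, 0.8]
opening: 0.0601
grip_force: 0.0
t 1.3 ee [ 0.6313 -0.1709  0.3518] warmer [-0.0254 -0.1663] head 93.98 tilt 0.16 F [ 0.7 -1.3  0.8] T [-0.04  0.02 -0.02] open 0.06006629011466542 grip 0.0 j [ 0.44  0.65 -0.42  1.55  0.29  1.    0.01]
shift cm [ 1.92  2.31 15.19]
rz 0.27792044264634796
```

```bash
python3 -m inch '[[[0,0,0],[0,0,0]],[[0,0,0],[0,0,0]],[[0,0,0],[0,0,0]],[[0,0,0],[0,0,0]]]' >/dev/null
python3 -c "
from h import *
st([*w2([-.002,-.147]),.195],93.7)"
```

```text
t 1.7 ee [ 0.6292 -0.1742  0.3522] warmer [-0.0277 -0.1694] head 93.62 tilt 0.07 F [ 0.4 -0.5  0.6] T [ 0.    0.03 -0.04] open 0.05972973476833306 grip 0.0 j [ 0.44  0.65 -0.41  1.56  0.29  1.    0.01]
shift cm [ 2.26  2.56 15.72]
rz -0.08480923647024952
```

```bash
python3 -m inch '[[[2.2,2.6,4],[0,0,0]],[[2.2,2.6,8],[0,0,0]],[[2.2,2.6,11],[0,0,0]],[[2.2,2.6,13],[0,0,0]],[[2.2,2.6,15],[0,0,0]],[[2.2,2.6,15.7],[0,0,0]],[[2.2,2.6,15.7],[0,0,0]],[[2.2,2.6,15.7],[0,0,0]],[[2.2,2.6,15.7],[0,0,0]]]' >/dev/null
python3 -c "
from h import *
st([*w2([-.002,-.125]),.195],93.7)
grab('side','s1'); d=grab('top','t1')
a=cv2.convertScaleAbs(np.hstack([d['color'][90:190,190:400],load('s1')['color'][100:300,120:340][::2,::2]]) if 0 else d['color'][80:200,230:390],alpha=1.6)
b=cv2.convertScaleAbs(load('s1')['color'][140:260,140:300],alpha=1.3)
cv2.imwrite('pics/c2.png',cv2.resize(np.hstack([a,b]),(800,300),interpolation=cv2.INTER_CUBIC))"
```

```text
t 2.6 ee [ 0.6544 -0.1496  0.1957] warmer [-0.0009 -0.1466] head 93.71 tilt 0.1 F [ 0.5 -1.2  0.3] T [0.01 0.01 0.01] open 0.06020290909957118 grip 0.0 j [ 0.36  0.87 -0.35  1.58  0.39  0.76 -0.1 ]
shift cm [ 2.16 -0.11  0.07]
rz 0.005578529984006764
```

View pics/c2.png

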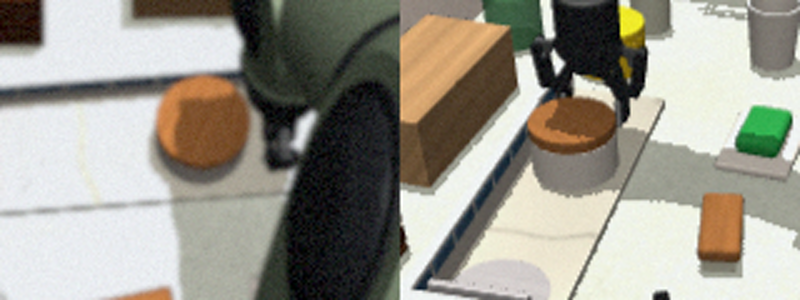

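The cradle sits behind the jar: in the side crop the fingers are at (545,65) and (625,100), with the jar at (573,145). Starting the push with the opening narrowed to 5 cm.

```bash
python3 -m inch '[[[0.6,-0.1,0],[0,0,0]],[[1.2,-0.1,0],[0,0,0]],[[1.8,-0.1,0],[0,0,0]],[[2.4,-0.1,0],[0,0,0]],[[3,0,0],[0,0,0]],[[3.6,0.1,0],[0,0,0]],[[4.2,0.2,0],[0,0,0]],[[4.8,0.3,0],[0,0,0]],[[5.4,0.4,0],[0,0,0]],[[6,0.5,0],[0,0,0]],[[6.6,0.5,0],[0,0,0]],[[7.2,0.5,0],[0,0,0]]]' 5.0 40
cat > jar.py <<'E'
from h import *
def jar(f):
    d=grab('top',f); a=d['color'].astype(int); m=((a[...,2]-a[...,0])>35).astype(np.uint8); m[:105]=0;m[168:]=0;m[:,:195]=0;m[:,340:]=0
    c=max(cv2.findContours(m,0,1)[0],key=cv2.contourArea)
    r=np.array([ray(d,*p[0],0.076)[:2] for p in c],np.float32); (x,y),R=cv2.minEnclosingCircle(r); print('jar w',toW([x,y]).round(4),'R',R)
E
python3 -c "
from jar import *
jar('t2'); st()"
```

```text
time_s: 3.9
ee_pos: [0.6544, -0.0767, 0.1943]
tool_rot: [0.684, 0.73, 0.0, -0.0]
wrist_force: [-0.1, -2.2, -0.1]
opening: 0.0496
grip_force: 0.0
jar w [ 0.0019 -0.0158] R 0.04990570992231369
t 3.95 ee [ 0.6543 -0.0754  0.1943] warmer [ 0.0038 -0.0725] head 93.78 tilt 0.05 F [-0.8  1.3 -0.6] T [-0.09  0.01 -0.05] open 0.05010487612109162 grip 0.0 j [ 0.24  0.85 -0.34  1.62  0.38  0.74 -0.21]
```

```bash
python3 -m inch '[[[0.8,0.0,0],[0,0,0]],[[1.6,0,0],[0,0,0]],[[2.4,0.1,0],[0,0,0]],[[3.2,0.1,0],[0,0,0]],[[4,0.1,0],[0,0,0]],[[4.8,0.1,0],[0,0,0]],[[5.6,0.2,0],[0,0,0]],[[6.4,0.2,0],[0,0,0]],[[7.2,0.2,0],[0,0,0]],[[8,0.2,0],[0,0,0]],[[8.8,0.2,0],[0,0,0]],[[9.6,0.2,0],[0,0,0]]]'
python3 -c "
from jar import *
jar('t3'); st()"
```

```text
time_s: 5.15
ee_pos: [0.6501, 0.0194, 0.1943]
tool_rot: [0.684, 0.73, 0.0, -0.0]
wrist_force: [-0.2, -1.9, -0.8]
opening: 0.0503
grip_force: 0.0
jar w [0.0052 0.0864] R 0.047111641615629196
t 5.2 ee [0.65   0.0211 0.1944] warmer [0.0056 0.0241] head 93.81 tilt 0.06 F [-0.   2.  -0.4] T [-0.04 -0.02 -0.04] open 0.05001326125154884 grip 0.0 j [ 0.09  0.84 -0.33  1.64  0.38  0.72 -0.36]
```

```bash
python3 -m inch '[[[0.6,0.0,0],[0,0,0]],[[1.2,0,0],[0,0,0]],[[1.8,0,0],[0,0,0]],[[2.4,0,0],[0,0,0]],[[3,0,0],[0,0,0]],[[3.6,0,0],[0,0,0]],[[4.2,0,0],[0,0,0]],[[4.8,0,0],[0,0,0]],[[5.3,0,0],[0,0,0]],[[5.8,0,0],[0,0,0]],[[6.2,0,0],[0,0,0]],[[6.6,0,0],[0,0,0]]]'
python3 -c "
from jar import *
jar('t4'); st()"
```

```text
time_s: 6.4
ee_pos: [0.6459, 0.0839, 0.1943]
tool_rot: [0.684, 0.729, -0.001, 0.0]
wrist_force: [0.9, -7.9, 2.1]
opening: 0.0503
grip_force: 0.0
jar w [0.0163 0.1793] R 0.023936107754707336
t 6.45 ee [0.6459 0.0846 0.1943] warmer [0.0056 0.0877] head 93.71 tilt 0.05 F [-0.1 -5.4  1.5] T [-1.13 -0.04 -0.  ] open 0.05043750679074591 grip 0.0 j [-0.01  0.84 -0.33  1.64  0.37  0.72 -0.45]
```

```bash
python3 -m inch '[[[0.3,0.0,0],[0,0,0]],[[0.6,0,0],[0,0,0]],[[0.8,0,0],[0,0,0]],[[0.8,0,0],[0,0,0]]]'
python3 -m inch '[[[0.2,0.0,0],[0,0,0]],[[0.4,0,0],[0,0,0]],[[0.4,0,0],[0,0,0]]]'
python3 -m inch '[[[0.2,0.0,0],[0,0,0]],[[0.2,0,0],[0,0,0]]]'
python3 -m inch '[[[0.2,0.0,0],[0,0,0]],[[0.2,0,0],[0,0,0]]]'; python3 -c "
from h import *
st()"
```

```text
time_s: 6.85
ee_pos: [0.6454, 0.092, 0.1943]
tool_rot: [0.684, 0.73, -0.0, 0.0]
wrist_force: [-0.1, -4.6, 1.2]
opening: 0.05
grip_force: 0.0
time_s: 7.15
ee_pos: [0.6452, 0.0957, 0.1943]
tool_rot: [0.684, 0.729, -0.001, 0.0]
wrist_force: [-0.1, -7.4, 1.3]
opening: 0.0497
grip_force: 0.0
time_s: 7.35
ee_pos: [0.6452, 0.0963, 0.1943]
tool_rot: [0.684, 0.729, -0.001, 0.001]
wrist_force: [0.3, -14.7, 3.0]
opening: 0.0502
grip_force: 0.0
time_s: 7.55
ee_pos: [0.6452, 0.0969, 0.1944]
tool_rot: [0.685, 0.729, -0.002, 0.002]
wrist_force: [-0.9, -22.1, 6.6]
opening: 0.0503
grip_force: 0.0
t 7.55 ee [0.6452 0.0969 0.1944] warmer [0.0058 0.1   ] head 93.55 tilt 0.31 F [ -0.9 -22.1   6.6] T [-3.66  0.07  0.24] open 0.050340476976519215 grip 0.0 j [-0.03  0.84 -0.32  1.64  0.37  0.73 -0.47]
```

Plate is at its hard stop (force ramping). Now a check of contact with the upstand.

```bash
python3 -m inch '[[[-0.15,0.1,0],[0,0,0]],[[-0.15,0.2,0],[0,0,0]],[[-0.15,0.2,0],[0,0,0]]]'; python3 -m inch '[[[0,0.2,0],[0,0,0]],[[0,0.2,0],[0,0,0]]]';python3 -c "
from h import *
st()"
```

```text
time_s: 7.85
ee_pos: [0.6469, 0.0963, 0.1941]
tool_rot: [0.685, 0.729, -0.002, 0.001]
wrist_force: [-3.1, -18.4, 6.5]
opening: 0.0501
grip_force: 0.0
time_s: 8.05
ee_pos: [0.6489, 0.0961, 0.1941]
tool_rot: [0.685, 0.729, -0.002, 0.001]
wrist_force: [-3.3, -19.6, 5.7]
opening: 0.0501
grip_force: 0.0
t 8.05 ee [0.6489 0.0961 0.1941] warmer [0.0094 0.099 ] head 93.6 tilt 0.3 F [ -3.3 -19.6   5.7] T [-3.29  0.7   0.56] open 0.05014142097754879 grip 0.0 j [-0.03  0.85 -0.32  1.62  0.37  0.73 -0.47]
```

```bash
python3 -m inch '[[[-0.1,0.2,0],[0,0,0]],[[-0.1,0.2,0],[0,0,0]]]'; python3 -m inch '[[[0,0.2,0],[0,0,0]],[[0,0.2,0],[0,0,0]]]';python3 -c "
from h import *
st()"
```

```text
time_s: 8.25
ee_pos: [0.651, 0.0956, 0.1942]
tool_rot: [0.684, 0.729, -0.002, 0.001]
wrist_force: [-3.2, -16.9, 5.2]
opening: 0.0502
grip_force: 0.0
time_s: 8.45
ee_pos: [0.6528, 0.0954, 0.1941]
tool_rot: [0.685, 0.729, -0.003, 0.001]
wrist_force: [-4.3, -19.2, 7.1]
opening: 0.0502
grip_force: 0.0
t 8.45 ee [0.6528 0.0954 0.1941] warmer [0.0133 0.0981] head 93.61 tilt 0.31 F [ -4.3 -19.2   7.1] T [-3.24  0.92  0.5 ] open 0.05018029598410801 grip 0.0 j [-0.03  0.85 -0.32  1.61  0.37  0.74 -0.46]
```

```bash
python3 -c "
from h import *
d=grab('side','s5'); t=grab('top','t5')
cv2.imwrite('pics/c5.png',np.hstack([cv2.resize(cv2.convertScaleAbs(d['color'][190:310,110:250],alpha=1.3),(400,343),interpolation=cv2.INTER_CUBIC),cv2.resize(cv2.convertScaleAbs(t['color'][100:180,180:273],alpha=1.6),(400,343),interpolation=cv2.INTER_CUBIC)]))
for x,y in [(0,.157),(.006,.157),(.006,.15)]: 
  p=w2([x,y]); print(x,y)
"
```

```text
0 0.157
0.006 0.157
0.006 0.15
```

View pics/c5.png

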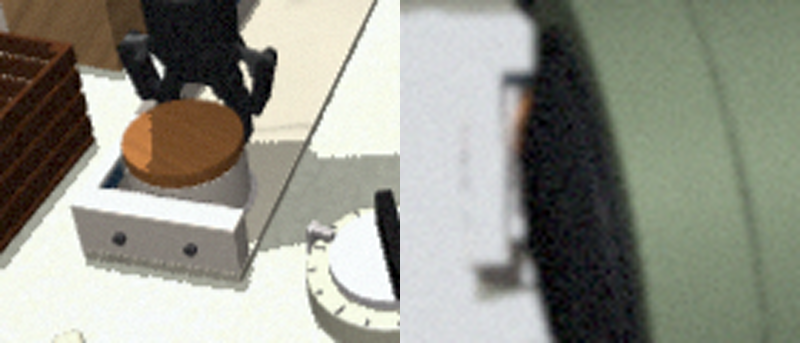

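Side crop: jar lid at (183,142) close to the upstand and end block; the fingers are still behind it. Next: fit the lid rim in the side view.

```bash
cat > lid.py <<'E'
from h import *
from scipy.optimize import least_squares
def lid(f):
    d=load(f); a=d['color'].astype(int); m=((a[...,2]-a[...,0])>40).astype(np.uint8); m[:220]=0;m[258:]=0;m[:,:150]=0;m[:,200:]=0
    c=max(cv2.findContours(m,0,1)[0],key=cv2.contourArea)[:,0].astype(float)
    lo=c[:,1]>0
    r=np.array([ray(d,*p,0.076)[:2] for p in c]); 
    g=lambda q: np.hypot(*(r-q[:2]).T)-.05
    s=least_squares(g,r.mean(0),loss='soft_l1',f_scale=.002); print('jar',toW(s.x).round(4),'res',np.abs(s.fun).mean(),len(c),cv2.boundingRect(m))
E
python3 -c "
from lid import *
lid('s5')
d=load('s5')
R=lambda u,v,z: toW(ray(d,110+u*.35,190+v*.35,z)).round(4)
print('block top outer corners (expect y .24)',R(75,205,.06),R(243,228,.06),'upstand inner edge top',R(113,160,.06),'slab front',R(372,8,.01),R(243,276,0))
"
```

```text
jar [0.0074 0.1608] res 0.0030432924468133957 109 (152, 225, 43, 31)
block top outer corners (expect y .24) [0.0668 0.2362] [-0.0715  0.2332] upstand inner edge top [0.0613 0.18  ] slab front [-0.0679 -0.16  ] [-0.0634  0.2289]
```

```bash
python3 -m inch '[[[-1,-0.3,0],[0,0,0]],[[-2,-0.6,0],[0,0,0]],[[-3,-0.6,0],[0,0,0]],[[-4,-0.6,0],[0,0,0]],[[-4,-0.6,-3],[0,0,0]],[[-4,-0.6,-7],[0,0,0]],[[-4,-0.6,-11],[0,0,0]],[[-4,-0.6,-14],[0,0,0]],[[-4,-0.6,-14],[0,0,0]],[[-4,-0.6,-14],[0,0,0]]]' | head -2
cat > bar.py <<'E'
from h import *
from scipy.optimize import minimize
K=4
def boxm(ds,c,phi):
    out=[]
    for d,(u0,v0,u1,v1) in ds:
        m=np.zeros(((v1-v0)*K,(u1-u0)*K),np.uint8)
        for a,b,h,z0 in((-.036,.05,.007,.04),(.05,.062,.003,.07)):
            P=np.array([[x,y,z] for x in(a,b) for y in(-h,h) for z in(z0,.076)])
            X=np.c_[c[0]+P[:,0]*np.cos(phi)-P[:,1]*np.sin(phi),c[1]+P[:,0]*np.sin(phi)+P[:,1]*np.cos(phi),P[:,2]]
            q=np.array([proj(d,p) for p in X]); q=((q+.5-[u0,v0])*K-.5).round().astype(np.int32)
            cv2.fillConvexPoly(m,cv2.convexHull(q),255)
        out.append(cv2.resize(m,None,fx=1/K,fy=1/K,interpolation=cv2.INTER_AREA)/255.)
    return out
def fitbar(ds,x0):
    obs=[np.clip((110-d['color'][b[1]:b[3],b[0]:b[2]].max(2).astype(float)*S)/70,0,1) for d,b,S in ds]
    dd=[(d,b) for d,b,S in ds]
    f=lambda q: sum(((o-m)**2).sum() for o,m in zip(obs,boxm(dd,q[:2]/100,q[2]/10)))
    best=min((minimize(f,[x0[0]*100,x0[1]*100,x0[2]*10+k],method='Nelder-Mead',options=dict(initial_simplex=np.array([x0[0]*100,x0[1]*100,x0[2]*10+k])+np.array([[0,0,0],[1,0,0],[0,1,0],[0,0,2]]))) for k in(-1,0,1)),key=lambda r:r.fun)
    c=best.x/[100,100,10]; print('ctr',c[:2].round(4),'phi',np.degrees(c[2]).round(2),'cost',best.fun,[o.sum() for o in obs]); return c
E
python3 - <<'E'
from bar import *
T=load('top0');S=load('side0')
bt=(180,194,222,224); bs=(236,252,262,302)
for d,b in((T,bt),(S,bs)):
    g=d['color'][b[1]:b[3],b[0]:b[2]].max(2); print(g.min(),np.percentile(g,[50,90]))
x=[.4443,.199,np.radians(117.7)]
fitbar([(T,bt,1.6)],x); fitbar([(S,bs,1.)],x); fitbar([(T,bt,1.6),(S,bs,1.)],x); st()
E
```

```text
time_s: 9.55
ee_pos: [0.6497, 0.0578, 0.3348]
1 [113. 117.]
0 [176. 179.]
ctr [0.4453 0.2021] phi 120.75 cost 63.589334149346016 [np.float64(226.36571428571426)]
ctr [0.4461 0.2041] phi 117.72 cost 25.937735643276923 [np.float64(316.4142857142857)]
ctr [0.446  0.2035] phi 117.96 cost 98.87204919614906 [np.float64(226.36571428571426), np.float64(316.4142857142857)]
t 9.55 ee [0.6497 0.0578 0.3348] warmer [0.0077 0.0607] head 93.7 tilt 0.07 F [-0.6 -0.4 -1.2] T [ 0.   -0.03 -0.01] open 0.049870919067465894 grip 0.0 j [ 0.07  0.66 -0.39  1.57  0.29  0.96 -0.35]
```

Run:
```python
from h import *
d=load('side0'); t=load('top0')
S=lambda u,v,z: ray(d,208+u/4.3-400/4.3,248+(v-304)/4.3,z)[:2].round(4)
T=lambda u,v,z: ray(t,170+u/4.6,176+(v-304)/4.6,z)[:2].round(4)
print('last side',S(669,407,.03),'rider side',S(464,402,.0395),'nose tip',S(593,522,.075))
print('base rim L,R at z.03 (side)',S(441,440,.03),S(699,440,.03))
print('base rim z.03 top view: right',T(296,460,.03),'bottom',T(175,575,.02), 'last',T(246,528,.03))
```

```text
last side [0.404  0.1573] rider side [0.5077 0.1921] nose tip [0.4075 0.2826]
base rim L,R at z.03 (side) [0.5133 0.2129] [0.3824 0.1765]
base rim z.03 top view: right [0.4413 0.1287] bottom [0.3765 0.1988] last [0.4021 0.1568]
```

```bash
python3 -m inch '[[[3,-4,0],[0,0,-4]],[[6,-8,0],[0,0,-10]],[[9,-12,0],[0,0,-16]],[[12,-16,0],[0,0,-21]],[[15.6,-19.5,2],[0,0,-24.3]],[[15.6,-19.5,3.5],[0,0,-24.3]],[[15.6,-19.5,3.5],[0,0,-24.3]],[[15.6,-19.5,3.5],[0,0,-24.3]],[[15.6,-19.5,3.5],[0,0,-24.3]]]' 4 40 | head -2
python3 -c "
from lid import *
grab('side','s6'); lid('s6'); st([.4455,.2005,.222],118)"
```

```text
time_s: 10.45
ee_pos: [0.4457, 0.2006, 0.2996]
jar [0.0067 0.1595] res 0.003438050790819035 109 (153, 224, 42, 32)
t 10.5 ee [0.4456 0.2007 0.2997] warmer [-0.1867  0.2165] head 117.93 tilt 0.03 F [-0.5 -0.3  0.1] T [ 0.01 -0.05  0.01] open 0.04040051106732609 grip 0.0 j [-0.14  0.51 -0.53  2.03  0.39  0.7  -0.42]
shift cm [-0.01 -0.02  7.77]
rz -0.07322345369877326
```

```bash
python3 -m inch '[[[0,0,3],[0,0,0]],[[0,0,5.5],[0,0,0]],[[0,0,7],[0,0,0]],[[0,0,7.7],[0,0,0]],[[0,0,7.7],[0,0,0]],[[0,0,7.7],[0,0,0]]]'
python3 -m inch '[[[0,0,0],[0,0,0]],[[0,0,0],[0,0,0]],[[0,0,0],[0,0,0]],[[0,0,0],[0,0,0]],[[0,0,0],[0,0,0]],[[0,0,0],[0,0,0]],[[0,0,0],[0,0,0]]]' 0 60
python3 -c "
from h import *
st()
d=grab('side','s7'); b=d['color'][200:320,170:310]; cv2.imwrite('pics/c7.png',cv2.resize(b,(700,600),interpolation=cv2.INTER_CUBIC))"
```

```text
time_s: 11.1
ee_pos: [0.4452, 0.2013, 0.223]
tool_rot: [0.515, 0.857, 0.0, 0.0]
wrist_force: [0.1, 0.3, 1.0]
opening: 0.04
grip_force: 0.0
time_s: 11.8
ee_pos: [0.4456, 0.2016, 0.2233]
tool_rot: [0.515, 0.857, 0.001, 0.001]
wrist_force: [3.1, 1.0, 6.6]
opening: 0.0131
grip_force: 61.4
t 11.8 ee [0.4456 0.2016 0.2233] warmer [-0.1867  0.2174] head 118.02 tilt 0.15 F [3.1 1.  6.6] T [ 0.02 -0.49  0.15] open 0.013056498814759773 grip 61.40791296958923 j [-0.22  0.63 -0.43  2.07  0.5   0.54 -0.53]
```

View pics/c7.png

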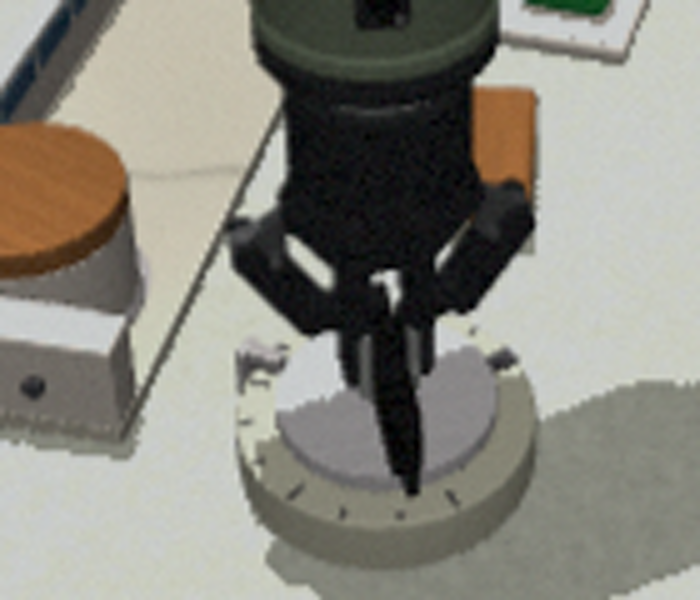

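The bar is gripped between both pads (opening 13 mm, bar at (395,380)). Winding clockwise now.

```bash
python3 -m inch '[[[0,0,0],[0,0,8]],[[0,0,0],[0,0,16]],[[0,0,0],[0,0,24]],[[0,0,0],[0,0,32]],[[0,0,0],[0,0,40]],[[0,0,0],[0,0,48]],[[0,0,0],[0,0,56]],[[0,0,0],[0,0,64]],[[0,0,0],[0,0,72]],[[0,0,0],[0,0,75]],[[0,0,0],[0,0,75]],[[0,0,0],[0,0,75]]]'
python3 -c "
from h import *
st()"
```

```text
time_s: 13.05
ee_pos: [0.4468, 0.2012, 0.2233]
tool_rot: [0.931, 0.366, 0.003, 0.0]
wrist_force: [15.1, -2.4, -2.6]
opening: 0.013
grip_force: 59.8
t 13.05 ee [0.4468 0.2012 0.2233] warmer [-0.1854  0.2169] head 42.94 tilt 0.31 F [15.1 -2.4 -2.6] T [-0.62 -3.   -0.25] open 0.012981677735701245 grip 59.838881492614746 j [-0.47  0.6  -0.09  2.08  0.12  0.46 -1.48]
```

```bash
python3 -m inch '[[[0.05,0.05,0],[0,0,8]],[[0.1,0.1,0],[0,0,16]],[[0.1,0.1,0],[0,0,24]],[[0.1,0.1,0],[0,0,32]],[[0.1,0.1,0],[0,0,40]],[[0.1,0.1,0],[0,0,48]],[[0.1,0.1,0],[0,0,56]],[[0.1,0.1,0],[0,0,60]],[[0.1,0.1,0],[0,0,60]],[[0.1,0.1,0],[0,0,60]]]'
python3 -c "
from h import *
st()"
```

```text
time_s: 14.05
ee_pos: [0.4476, 0.2001, 0.2233]
tool_rot: [0.989, -0.149, 0.002, -0.0]
wrist_force: [8.6, -10.9, 7.9]
opening: 0.0131
grip_force: 61.4
t 14.05 ee [0.4476 0.2001 0.2233] warmer [-0.1848  0.2158] head -17.1 tilt 0.19 F [  8.6 -10.9   7.9] T [-2.25 -1.75 -0.22] open 0.013069516938070588 grip 61.442500948905945 j [-0.67  0.62  0.18  2.09 -0.23  0.45 -2.19]
```

```bash
python3 -m inch '[[[0,0,0],[0,0,0]],[[0,0,0],[0,0,0]],[[0,0,0],[0,0,0]],[[0,0,-3],[0,0,0]],[[0,0,-6],[0,0,0]],[[0,0,-6],[0,0,0]]]' 4 | head -2
python3 -m inch '[[[0,0,0],[0,0,-8]],[[0,0,0],[0,0,-16]],[[0,0,0],[0,0,-24]],[[0,0,0],[0,0,-32]],[[0,0,0],[0,0,-40]],[[0,0,0],[0,0,-48]],[[0,0,0],[0,0,-56]],[[0,0,0],[0,0,-64]],[[0,0,0],[0,0,-72]],[[0,0,0],[0,0,-80]],[[0,0,0],[0,0,-88]],[[0,0,0],[0,0,-90]]]' | head -2
python3 -m inch '[[[0,0,0],[0,0,-8]],[[0,0,0],[0,0,-16]],[[0,0,0],[0,0,-24]],[[0,0,0],[0,0,-32]],[[0,0,0],[0,0,-40]],[[0,0,0],[0,0,-48]],[[0,0,0],[0,0,-56]],[[0,0,0],[0,0,-64]],[[0,0,0],[0,0,-72]],[[0,0,0],[0,0,-80]],[[0,0,0],[0,0,-88]],[[0,0,0],[0,0,-90]]]' | head -2
python3 -m inch '[[[0,0,0],[0,0,0]],[[0,0,0],[0,0,0]]]' >/dev/null
python3 - <<'E'
from bar import *
st([.4475,.199,.223],163)
T=grab('top','t8');S=grab('side','s8')
b=np.hstack([cv2.resize(S['color'][240:320,205:295],(400,355)),cv2.resize(cv2.convertScaleAbs(T['color'][165:245,165:255],alpha=1.6),(400,355))]); cv2.imwrite('pics/c8.png',b)
E
```

```text
time_s: 14.65
ee_pos: [0.4469, 0.2016, 0.2852]
time_s: 15.85
ee_pos: [0.4461, 0.2012, 0.2821]
time_s: 17.05
ee_pos: [0.4462, 0.2012, 0.2821]
t 17.25 ee [0.4462 0.2013 0.2823] warmer [-0.1861  0.217 ] head 162.79 tilt 0.01 F [-0.4  0.  -1. ] T [ 0.   -0.01 -0.04] open 0.04026011345888032 grip 0.0 j [-0.08  0.56 -0.62  2.03  0.5   0.7   0.26]
shift cm [-0.19 -0.18  5.93]
rz -0.21154290833123923
```

View pics/c8.png

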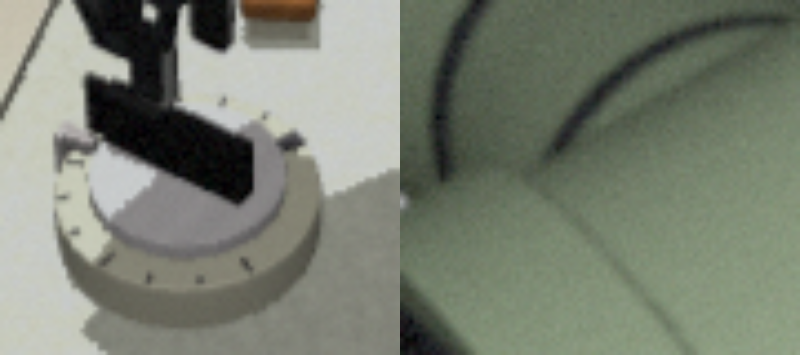

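```bash
python3 -m inch '[[[-0.2,-0.2,2],[0,0,0]],[[-0.2,-0.2,4],[0,0,0]],[[-0.2,-0.2,5.4],[0,0,0]],[[-0.2,-0.2,5.9],[0,0,0]],[[-0.2,-0.2,5.9],[0,0,0]],[[-0.2,-0.2,5.9],[0,0,0]]]' |head -2
python3 -m inch '[[[0,0,0],[0,0,0]],[[0,0,0],[0,0,0]],[[0,0,0],[0,0,0]],[[0,0,0],[0,0,0]],[[0,0,0],[0,0,0]],[[0,0,0],[0,0,0]]]' 0 60
python3 -m inch '[[[0,0,0],[0,0,8]],[[0,0,0],[0,0,16]],[[0,0,0],[0,0,24]],[[0,0,0],[0,0,32]],[[0,0,0],[0,0,40]],[[0,0,0],[0,0,48]],[[0,0,0],[0,0,56]],[[0,0,0],[0,0,64]],[[0,0,0],[0,0,72]],[[0,0,0],[0,0,75]],[[0,0,0],[0,0,75]]]'
python3 -c "
from h import *
st()"
```

```text
time_s: 17.95
ee_pos: [0.4477, 0.199, 0.2238]
time_s: 18.55
ee_pos: [0.4479, 0.1995, 0.2241]
tool_rot: [0.147, 0.989, 0.001, 0.001]
wrist_force: [-0.1, 4.6, 5.8]
opening: 0.0126
grip_force: 61.2
time_s: 19.65
ee_pos: [0.4469, 0.1989, 0.2241]
tool_rot: [0.72, 0.694, -0.0, -0.0]
wrist_force: [-9.5, -1.9, 17.7]
opening: 0.0128
grip_force: 63.0
t 19.65 ee [0.4469 0.1989 0.2241] warmer [-0.1855  0.2146] head 87.93 tilt 0.06 F [-9.5 -1.9 17.7] T [-0.38  2.23 -0.22] open 0.012790312188464692 grip 63.03734600543976 j [-0.39  0.61 -0.2   2.07  0.25  0.48 -0.81]
```

```bash
python3 -m inch '[[[0,-0.05,0],[0,0,8]],[[0,-0.05,0],[0,0,16]],[[0,-0.05,0],[0,0,24]],[[0,-0.05,0],[0,0,32]],[[0,-0.05,0],[0,0,40]],[[0,-0.05,0],[0,0,46]],[[0,-0.05,0],[0,0,48]],[[0,-0.05,0],[0,0,48]],[[0,-0.05,0],[0,0,48]]]' >/dev/null
python3 - <<'E'
from h import *
st()
S=grab('side','s9')
cv2.imwrite('pics/c9.png',cv2.resize(S['color'][240:320,205:295],(675,600),interpolation=cv2.INTER_CUBIC))
E
```

```text
t 20.55 ee [0.446  0.1993 0.224 ] warmer [-0.1864  0.2151] head 40.06 tilt 0.12 F [-12.9   1.1  21.3] T [ 0.53  2.94 -0.08] open 0.012874262778278968 grip 63.426859974861145 j [-0.55  0.6   0.02  2.08 -0.02  0.46 -1.39]
```

View pics/c9.png

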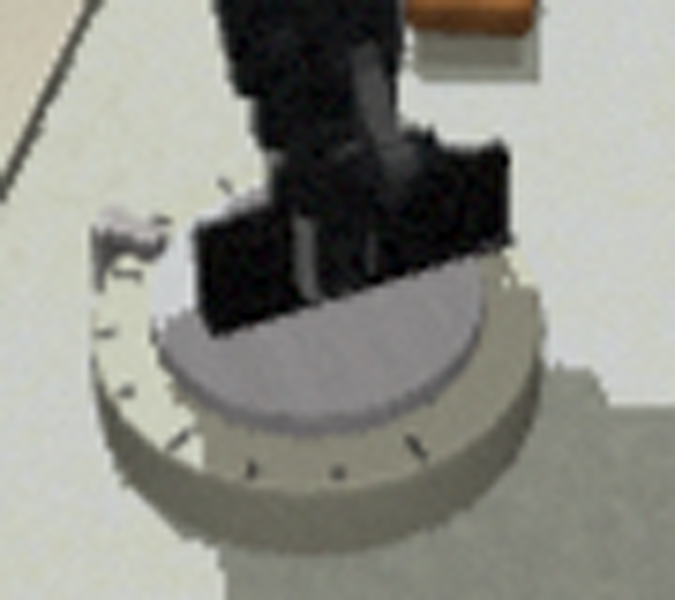

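Side crop: the bar's blunt end is at (205,290) and the nose sits just past the thick mark (~(510,250)). The rider at (130,235) lies between the 30-min mark (128,272) and the 35-min mark (163,220). I'll wind a little further, then fit the mark circle.

```bash
python3 -m inch '[[[0,0,0],[0,0,3]],[[0,0,0],[0,0,6]],[[0,0,0],[0,0,6]],[[0,0,0],[0,0,6]]]' >/dev/null
python3 - <<'E'
from h import *
from scipy.optimize import least_squares
st()
d=load('s9'); px=lambda u,v:np.array([205+(u+.5)/7.5-.5,240+(v+.5)/7.5-.5])
M={0:(415,445),1:(338,472),2:(250,468),3:(178,440),4:(125,392),5:(105,332),6:(128,272),7:(165,219),8:(225,185)}
P=np.array([ray(d,*px(*p),.03)[:2] for p in M.values()]); k=np.array(list(M))
def f(q,full=0):
    a=np.radians(135+q[2]-22.5*k); return ((P-q[:2])*1-.06*np.c_[np.cos(a),np.sin(a)]).ravel()
for drop in (None,7):
    s=least_squares(f,[.446,.2,0],loss='soft_l1',f_scale=.002); print('ctr,yaw',s.x.round(4),(s.fun.reshape(-1,2)*1e3).round(1).tolist())
    c,y=s.x[:2],s.x[2]; break
for nm,uv,z in (('mid top',(130,232),.0445),('mid',(130,232),.0395),('inner',(160,238),.0395),('outer',(97,228),.0395)):
    r=ray(d,*px(*uv),z)[:2]-c; print(nm,'rad',np.hypot(*r).round(4),'ang',np.degrees(np.arctan2(r[1],r[0])).round(1))
t=load('top0'); 
for p in ((203,342),(200,335),(207,350)):
    r=ray(t,170+p[0]/4.6,176+(p[1]-304)/4.6,.0395)[:2]-c; print('top',np.hypot(*r).round(4),np.degrees(np.arctan2(r[1],r[0])).round(1))
print('proj rider for angles',[(a,[np.round((np.array(proj(d,[*(c+r*np.array([np.cos(np.radians(a)),np.sin(np.radians(a))])),.0395]))-[205,240])*7.5).tolist() for r in(.054,.076)]) for a in(0,-7,-14,-20)])
E
```

```text
t 21.0 ee [0.446  0.1994 0.224 ] warmer [-0.1865  0.2152] head 34.07 tilt 0.13 F [-14.2   3.1  21.4] T [ 0.76  3.09 -0.19] open 0.01279842197644283 grip 63.48895490169525 j [-0.57  0.6   0.04  2.09 -0.06  0.45 -1.46]
ctr,yaw [0.4491 0.2005 0.663 ] [[-1.2, -0.7], [-2.2, 1.4], [-0.6, 1.9], [-0.4, 1.8], [1.1, 1.6], [2.1, 0.3], [-0.5, -1.9], [0.9, -3.3], [0.7, -3.1]]
mid top rad 0.0591 ang -3.8
mid rad 0.0616 ang -8.0
inner rad 0.0521 ang -9.5
outer rad 0.0717 ang -6.0
top 0.0627 -16.9
top 0.0662 -14.3
top 0.059 -20.5
proj rider for angles [(0, [[139.0, 253.0], [70.0, 239.0]]), (-7, [[147.0, 238.0], [83.0, 218.0]]), (-14, [[159.0, 224.0], [99.0, 199.0]]), (-20, [[170.0, 213.0], [115.0, 184.0]])]
```

Run:
```python
from h import *
c=np.array([.4475,.200])
def panel(d,u0,v0,w,h,al,ov):
    K=400//w; a=cv2.convertScaleAbs(cv2.resize(d['color'][v0:v0+h,u0:u0+w],None,fx=K,fy=K,interpolation=cv2.INTER_CUBIC),alpha=al)
    if ov:
        for ang,col in((-4,(0,0,255)),(-10,(0,160,0)),(-16,(255,0,0))):
            q=[((np.array(proj(d,[*(c+r*np.array([np.cos(np.radians(ang)),np.sin(np.radians(ang))])),.0395]))-[u0,v0]+.5)*K).astype(int) for r in(.054,.076)]
            cv2.line(a,tuple(map(int,q[0])),tuple(map(int,q[1])),col,1)
    return a
t=load('top0');s=load('side0')
R=[np.hstack([panel(d,*b,o) for o in(0,1)]) for d,b in((t,(195,176,40,30,1.5)),(s,(202,258,40,30,1.)))]
cv2.imwrite('pics/c10.png',np.vstack(R))
```

```text
(no output)
```

View pics/c10.png

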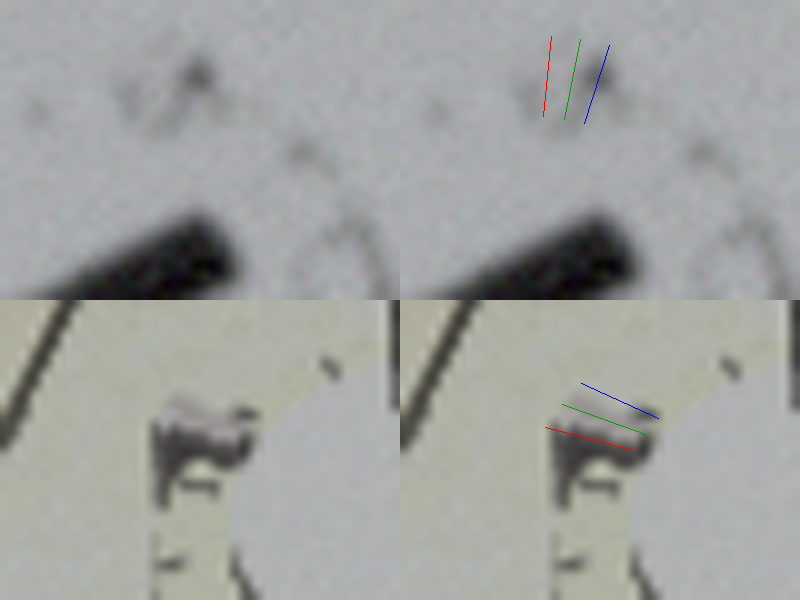

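The side panel shows the rider's light top face centred on the green line, and so does the top panel, so the rider is at about -10°. Turn back 136°.

```bash
python3 -m inch '[[[0,0,0],[0,0,-7]],[[0,0,0],[0,0,-14]],[[0,0,0],[0,0,-21]],[[0,0,0],[0,0,-28]],[[0,0,0],[0,0,-35]],[[0,0,0],[0,0,-42]],[[0,0,0],[0,0,-49]],[[0,0,0],[0,0,-56]],[[0,0,0],[0,0,-63]],[[0,0,0],[0,0,-68]],[[0,0,0],[0,0,-68]]]' | grep force
python3 -m inch '[[[0,0,0],[0,0,-7]],[[0,0,0],[0,0,-14]],[[0,0,0],[0,0,-21]],[[0,0,0],[0,0,-28]],[[0,0,0],[0,0,-35]],[[0,0,0],[0,0,-42]],[[0,0,0],[0,0,-49]],[[0,0,0],[0,0,-56]],[[0,0,0],[0,0,-62]],[[0,0,0],[0,0,-66]],[[0,0,0],[0,0,-68]],[[0,0,0],[0,0,-68]]]' | grep force
python3 -m inch '[[[0,0,0],[0,0,0]],[[0,0,0],[0,0,0]],[[0,0,0],[0,0,0]]]' |grep force
python3 -c "
from h import *
st()"
```

```text
wrist_force: [-4.4, -0.9, 14.1]
grip_force: 62.4
wrist_force: [5.2, 4.9, 2.4]
grip_force: 60.6
wrist_force: [3.8, 5.9, 2.0]
grip_force: 60.5
t 23.6 ee [0.4478 0.1996 0.2242] warmer [-0.1846  0.2152] head 170.04 tilt 0.2 F [3.8 5.9 2. ] T [ 0.84 -0.83  0.08] open 0.012947606997070635 grip 60.53637206554413 j [-0.11  0.66 -0.58  2.06  0.64  0.6   0.27]
```

```bash
python3 -m inch '[[[0,0,0],[0,0,0]],[[0,0,0],[0,0,0]],[[0,0,0],[0,0,0]],[[0,0,0],[0,0,0]],[[0,0,-3],[0,0,0]],[[0,0,-7],[0,0,0]],[[0,0,-12],[0,0,0]],[[0,0,-15],[0,0,0]],[[0,0,-15],[0,0,0]]]' 4 >/dev/null
python3 -m inch '[[[0,-4,0],[0,0,0]],[[0,-8,0],[0,0,0]],[[0,-12,0],[0,0,0]],[[0,-16,0],[0,0,0]],[[0,-20,0],[0,0,0]],[[0,-24,0],[0,0,0]],[[0,-28,0],[0,0,0]],[[0,-32,0],[0,0,0]],[[0,-36,0],[0,0,0]],[[0,-36,0],[0,0,0]],[[0,-36,0],[0,0,0]]]' | head -2
python3 - <<'E'
from bar import *
from lid import lid
st()
T=grab('top','t11');S=grab('side','s11'); lid('s11')
bs=(215,246,262,290); x=[.4475,.2,np.radians(-10)]
c=fitbar([(S,bs,1.)],x); fitbar([(T,(185,180,235,222),1.6)],x)
def P(d,u0,v0,w,h,al): return cv2.convertScaleAbs(cv2.resize(d['color'][v0:v0+h,u0:u0+w],(400,300),interpolation=cv2.INTER_CUBIC),alpha=al)
cv2.imwrite('pics/c11.png',np.vstack([np.hstack([P(S,200,245,60,45,1.),P(T,180,170,72,54,1.6)]),np.hstack([P(S,120,190,120,90,1.2),P(T,190,95,88,66,1.6)])]))
E
```

```text
time_s: 25.6
ee_pos: [0.3844, -0.1563, 0.3729]
t 25.6 ee [ 0.3844 -0.1563  0.3729] warmer [-0.2709 -0.1358] head 169.91 tilt 0.05 F [ 0.5  0.5 -0.3] T [-0.02 -0.04  0.01] open 0.039958533582318455 grip 0.0 j [ 0.83  0.3  -0.7   2.13  0.26  0.8   1.37]
jar [0.0076 0.1588] res 0.0031106670186041123 110 (153, 224, 42, 31)
ctr [0.4496 0.201 ] phi -7.86 cost 55.15926660860423 [np.float64(593.4142857142856)]
ctr [0.4481 0.1985] phi -9.1 cost 85.53870790669211 [np.float64(190.94857142857143)]
```

View pics/c11.png

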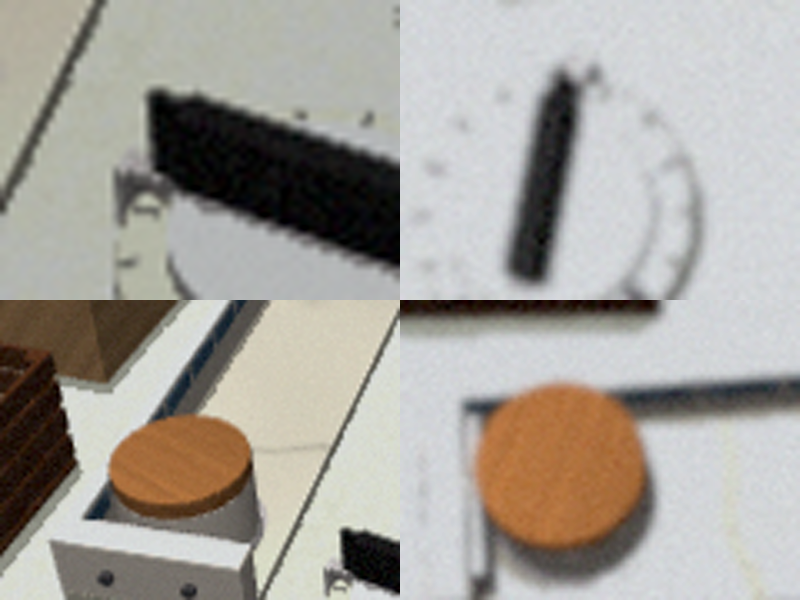

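The pointer is at about -9° over the rider (rider about -10°), and the jar is tucked against the plate and upstand. One last top-view check of the jar, without a picture, before handing in.

```bash
python3 -c "
from jar import *
jar('t12'); print(robot.close_job())"
```

```text
jar w [0.0077 0.1544] R 0.050308093428611755
the job is handed in; nothing more can be done
None
```

The job is handed in at about 26 s of the 70 s, but no verdict came back: the jar stands home (plate on its stop, about x = 8 mm, y = 154–159 mm by the cameras), the timer was wound about 10° past the thick mark, and the pointer is back at about -9°, over the rider at about -10° by the images.

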